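# Put the flute maker's tools back on their outlines

### The arm

A 6-joint arm with a two-finger parallel gripper is mounted at the origin on the work surface. World frame = base frame: x ahead of the robot, y to its left, z up, the work surface at z = 0. Lengths are in m, angles in rad, forces in N, time in s.
With the tool pointing down it reaches from about 0.35 to 0.85 m from the base axis. Payload 8.1 kg.
Tool frame: the origin (TCP) lies on the centre line of the jaws, within the pads' length; the fingertips stand robot.tip_extent ahead of it and the grasp point (between the pads) lies 11 mm behind it (robot.tip_extent is the distance from the TCP to the fingertips, in m); y points along the fingers, z is the direction in which the jaws open and shut, and the axes are right-handed (so a half turn about y gives the same grasp; the last joint's range is limited). The gripper opens to 93 mm and grips with 3 to 60 N. Pads are 15 mm wide; open, the fingers measure 128 mm over their backs; the gripper's body (75 mm by 188 mm) begins 65 mm behind the grasp point.
Start: joints at [-1.259, 0.13, 1.488, -0, 1.523, -0.085], TCP at [0.232, -0.553, 0.227] pointing down, gripper open.
Joint ranges: [-2.96, 2.96], [-0.89, 2.26], [0.02, 2.5], [-1.34, 4.48], [0, 2.73], [-2.66, 2.66]. Speed limits (rad/s): [2.39, 2.39, 2.79, 3.14, 3.14, 3.14].

### API

Orientations are given as a rotation vector (axis times angle).
In Python, from plant import monitor, optics, robot gives the robot as it stands.
- The arm moves only by the shell command python3 -m inch 'ROWS' [OPENING] [FORCE]. ROWS is JSON, a list that holds one entry, the list of rows, each a list of 6 numbers: the shift along the tool's x, y, z in mm, then the turn, a rotation vector about the tool's x, y, z in rad. A call has 1 to 8 rows; each row shifts and turns the commanded pose from where the row before left it, along the tool's axes as they then stand; what a row does not reach is not made up. A row lasts 1/8 s, in which the tool goes at most 62.5 mm and 10.7 degrees, less where a joint would pass 70% of its speed; a pose out of reach is approached as far as the arm can. A call is refused whole if a number of a shift passes 62.5 or a number of a turn 0.188, either way. A call with a gripper value outside its range is refused whole. OPENING is the finger opening in mm, from 0 to 93, set as the call begins (- or left out, the last holds). The fingers move at their own pace and stop on an object; FORCE is the grip in N (left out, the last holds). Time passes only in rows, so rows that do not move let the fingers close. It gives the time, the measured TCP pose, the force and the opening at its end, in the units of the state.
- monitor.read_state(): the state, without advancing time (a new reading comes with each control period).
- optics.read_camera(name): name is "scene" or "top" or "wrist"; returns a dict with "image" (420x560x3 uint8, blue, green, red), "fx", "fy", "cx", "cy" (pixels), "k1" (the pictures are not rectified: a ray, as slopes to the right and down, at radius r is drawn at 1 + k1 r^2 times it, then the intrinsics apply), "rvec" (rotation vector, rad) and "tvec" (3), from world to camera coordinates, as OpenCV has them. Camera axes: x right, y down, z forward; pixel columns grow to the right and rows downward; lengths in m; the calibration is good to about 2 mm. A picture is of the moment at which its call begins. There is no depth.
- robot.close_job(): hands the job in, once; it reports no verdict.
The state is a dict: "t": time; "q": joint angles; "dq": joint speeds; "joint_torque": joint torques, N m; "tool_pos": TCP position; "orientation": TCP orientation; "force": force on the tool from outside, world axes, zero at the start; "wrist_torque": the same for the moment, N m; "opening": finger opening in m.
Only numpy, scipy, OpenCV 4.12 (cv2) and the standard library are available. Lean on these libraries where they do the work, as an engineer would, in place of code of your own. Each camera call takes 0.05 s, during which the arm holds its last target.

### The job

Tidy the bench: lay the mallet, the chisel, the little plane and the sharpening stone each on the board that carries its own dark outline, flat and lined up so that it covers the outline, with the mallet's head and the chisel's blade where their outlines show them. Set each tool down gently without dropping it, and leave all four lying still on their boards.

Things in the scene. Friction and masses are not known exactly. Their poses are not given: they have to be found in the camera images.
- mallet: Small wooden mallet lying on its side, a T from above, 0.2 kg. Head 40 (x) x 54 (y) x 40 (z) mm, centred at x = +45 mm; round handle 18 mm thick from the head to x = -65 mm, its axis 20 mm up. Origin: middle of the 130 mm length, level with the underside; x points to the head, z up. Head-heavy: grip the head across y (54 mm) at x = +40 mm.
- mallet_end (a point): Free end of the mallet's handle, on its axis (x = -64, z = +20 mm in the mallet's frame).
- chisel: Short wood chisel lying flat, 150 mm long, about 0.09 kg. Wooden handle 24 (y) x 22 (z) mm from x = -75 to +3 mm, then a brass ferrule, a narrow shank and a steel blade 18 mm wide and 4 mm thick up to x = +75 mm, 9 mm above the bench. Origin: middle of its length, level with the underside of the handle; x points to the blade's tip. Grip the handle across y at about x = -25 mm.
- chisel_tip (a point): Cutting tip of the chisel's blade (x = +75, z = +11 mm in the chisel's frame).
- plane: Small wooden block plane: body 95 (x) x 52 (y) x 30 (z) mm, a slanting iron and wedge standing up in its middle to about 50 mm, about 0.22 kg. Origin: centre of the underside; x along its length. Grip it across y at its middle.
- stone: Grey sharpening stone, a plain bar 135 (x) x 36 (y) x 24 (z) mm, about 0.26 kg; longer and narrower than the plane. Origin: centre of the underside; x along its length. Grip it across y at its middle.
- board_mallet: Fixed plywood board lying flat on the bench, 150 x 76 mm, 5 mm thick, with a dark flat (not recessed) outline of the mallet (a T) on its top, 3 mm larger all round than the tool. Origin: centre of the board's underside, x along the board's length, towards the outline's head. The tool lies right when its frame coincides with this one, 5 mm higher.
- board_chisel: Fixed plywood board lying flat on the bench, 170 x 46 mm, 5 mm thick, with a dark flat (not recessed) outline of the chisel (slim, with a wide handle, narrow neck and blade) on its top, 3 mm larger all round than the tool. Origin: centre of the board's underside, x along the board's length, towards the outline's blade tip. The tool lies right when its frame coincides with this one, 5 mm higher.
- board_plane: Fixed plywood board lying flat on the bench, 115 x 72 mm, 5 mm thick, with a dark flat (not recessed) outline of the plane (a short wide rectangle) on its top, 3 mm larger all round than the tool. Origin: centre of the board's underside, x along the board's length; either way round will do. The tool lies right when its frame coincides with this one, 5 mm higher.
- board_stone: Fixed plywood board lying flat on the bench, 155 x 56 mm, 5 mm thick, with a dark flat (not recessed) outline of the sharpening stone (a long narrow rectangle) on its top, 3 mm larger all round than the tool. Origin: centre of the board's underside, x along the board's length; either way round will do. The tool lies right when its frame coincides with this one, 5 mm higher.
There are look-alikes about, which are no part of the job. Leave any orange look-alike of the chisel alone. What is shaped like the board_chisel but red is not meant.

How it is judged:
At the end, for the whole second after the job is handed in: Each tool rests flat on its own board (origin 1-9 mm above the board's, within 12 mm horizontally, 0.2 rad in yaw, 0.1 rad of tilt), released and still; mallet handle end over 40 mm behind and chisel tip over 50 mm ahead of the board centre along its x. Plane and stone: either way round (horizontal distance between mallet and board_mallet below 0.012 m and z of mallet in the frame of board_mallet between 0.001 and 0.009 m and angle between the x axis of mallet and the x axis of board_mallet, either way round below 0.2 rad and angle between each of mallet, chisel, plane, stone's own z axis and vertical below 0.1 rad and linear speed of each of mallet, chisel, plane, stone below 0.02 m/s and angular speed of each of mallet, chisel, plane, stone below 0.2 rad/s and contact force between each of mallet, chisel, plane, stone and the fingers below 0.05 N and horizontal distance between chisel and board_chisel below 0.012 m and z of chisel in the frame of board_chisel between 0.001 and 0.009 m and angle between the x axis of chisel and the x axis of board_chisel, either way round below 0.2 rad and horizontal distance between plane and board_plane below 0.012 m and z of plane in the frame of board_plane between 0.001 and 0.009 m and angle between the x axis of plane and the x axis of board_plane, either way round below 0.2 rad and horizontal distance between stone and board_stone below 0.012 m and z of stone in the frame of board_stone between 0.001 and 0.009 m and angle between the x axis of stone and the x axis of board_stone, either way round below 0.2 rad and x of mallet_end in the frame of board_mallet below -0.04 m and x of chisel_tip in the frame of board_chisel above 0.05 m); the robot touches nothing.
It fails at once if the mallet is dropped or thrown (moves faster than 0.7 m/s while the fingers do not touch it) (linear speed of mallet above 0.7 m/s and contact force between mallet and the fingers below 0.05 N).
It fails at once if the chisel is dropped or thrown (moves faster than 0.7 m/s while the fingers do not touch it) (linear speed of chisel above 0.7 m/s and contact force between chisel and the fingers below 0.05 N).
It fails at once if the plane is dropped or thrown (moves faster than 0.7 m/s while the fingers do not touch it) (linear speed of plane above 0.7 m/s and contact force between plane and the fingers below 0.05 N).
It fails at once if the stone is dropped or thrown (moves faster than 0.7 m/s while the fingers do not touch it) (linear speed of stone above 0.7 m/s and contact force between stone and the fingers below 0.05 N).
It also fails if it takes over 122 s, if anything falls off the work surface, if the arm or the gripper's body presses on something with over 40 N, if the wrist force passes 120 N, or if a joint passes its speed limit or range.

## Working session

There is one attempt and no reset: what is moved stays moved. The work goes in short steps, Python scripts to look and compute and a shell command to move; the robot and the scene stay as the last step left them, time stands still between calls to the robot, and variables do not carry over. Pictures are saved under pics/ and viewed, and the job is handed in when it is done.

```bash
ls; mkdir -p pics; python3 - <<'E'
from plant import monitor, optics, robot
import cv2
print(monitor.read_state()); print(robot.tip_extent)
for n in ["scene","top","wrist"]:
    c=optics.read_camera(n); cv2.imwrite(f"pics/{n}0.png",c["image"])
    print(n,{k:v for k,v in c.items() if k!="image"})
E
```

```text
pics
{'t': 0.0, 'q': array([-1.25941395e+00,  1.31153879e-01,  1.48924859e+00, -5.45051491e-05,
        1.52299724e+00, -8.53967727e-02]), 'dq': array([ 2.91719163e-03,  5.96827281e-04, -5.32580029e-05,  2.46374953e-03,
       -8.79356945e-04, -6.21735126e-04]), 'joint_torque': array([-2.87553041e-03, -5.59850764e+01, -4.91752660e+01,  7.65892491e-02,
        3.55490029e-02, -1.11870747e-04]), 'tool_pos': array([ 0.23170638, -0.55286512,  0.22560864]), 'orientation': array([-0.40307112,  2.00549413, -2.00183705]), 'force': array([-0.07839899,  0.03524612, -0.14291713]), 'wrist_torque': array([ 0.02812698, -0.019407  ,  0.02114946]), 'opening': 0.09313497820210553}
0.008
scene {'fx': 485.76695879973374, 'fy': 485.76695879973374, 'cx': 268.24980060749857, 'cy': 213.41293463185724, 'k1': -0.08053829953619224, 'rvec': array([ 1.98623907,  1.2997916 , -0.56382696]), 'tvec': array([-0.11772737, -0.2754951 ,  1.96251333])}
top {'fx': 379.8450800675895, 'fy': 379.8450800675895, 'cx': 280.0254788929641, 'cy': 212.36496181928962, 'k1': -0.09462783045043208, 'rvec': array([ 2.18978984, -2.1736369 ,  0.11684765]), 'tvec': array([-0.07655978,  0.45786764,  0.96183651])}
wrist {'fx': 309.6731787249799, 'fy': 309.6731787249799, 'cx': 275.6769562131404, 'cy': 211.59689177400105, 'k1': 0.00039808342076378534, 'rvec': array([-2.39740916,  1.59447932,  0.24560381]), 'tvec': array([-0.5999519 , -0.03437588,  0.39289596])}
```

View pics/top0.png

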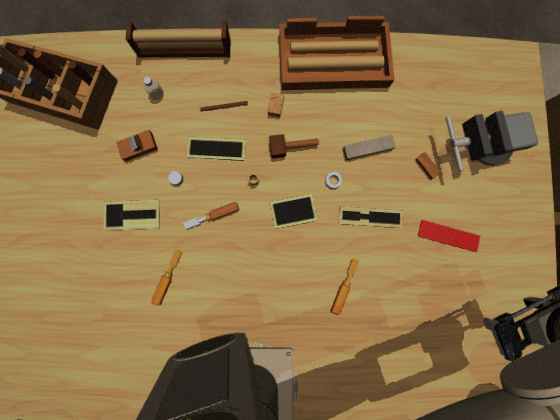

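View pics/scene0.png

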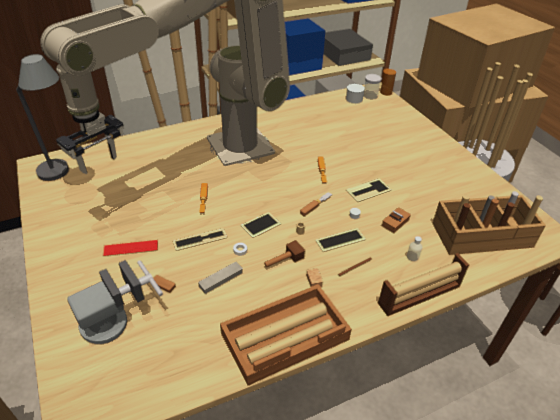

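View pics/wrist0.png

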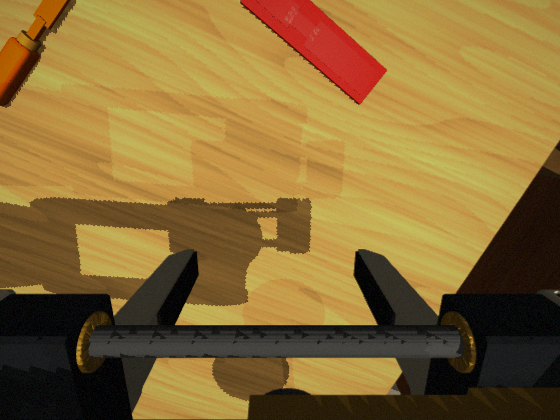

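The top view shows the candidates. Chisels: wooden one at (211,216), and two orange ones at (167,278) and (345,287), which are look-alikes. Boards: mallet (132,215), stone (216,149), plane (293,211), chisel (371,217). The red one at (449,236) is not meant. Tools: plane (137,145), mallet (292,145), stone (369,148). I'll confirm these in enlarged crops.

```bash
cat > h.py <<'E'
import numpy as np, cv2
from plant import monitor, optics, robot
from scipy.spatial.transform import Rotation as R
def cam(n): return optics.read_camera(n)
def w2p(c,P):
    P=np.atleast_2d(P).astype(float); X=P@cv2.Rodrigues(c["rvec"])[0].T+c["tvec"]
    s=X[:,:2]/X[:,2:]; s=s*(1+c["k1"]*(s**2).sum(1,keepdims=True))
    return s*[c["fx"],c["fy"]]+[c["cx"],c["cy"]]
def p2w(c,p,z):
    K=np.array([[c["fx"],0,c["cx"]],[0,c["fy"],c["cy"]],[0,0,1]])
    s=cv2.undistortPoints(np.array(p,float).reshape(-1,1,2),K,np.array([c["k1"],0,0,0.])).reshape(-1,2)
    d=np.c_[s,np.ones(len(s))]; Rm=cv2.Rodrigues(c["rvec"])[0]
    d=d@Rm; o=-Rm.T@c["tvec"]
    return o+d*((z-o[2])/d[:,2])[:,None]
def crop(c,x0,y0,w,h,k,name):
    im=cv2.resize(c["image"][y0:y0+h,x0:x0+w],None,fx=k,fy=k,interpolation=cv2.INTER_CUBIC)
    for i in range(0,w,20): cv2.putText(im,str(x0+i),(i*k,8),0,.3,(255,0,255),1); cv2.line(im,(i*k,10),(i*k,14),(255,0,255),1)
    for i in range(0,h,20): cv2.putText(im,str(y0+i),(0,i*k+4),0,.3,(255,0,255),1)
    cv2.imwrite("pics/"+name,im)
E
python3 - <<'E'
from h import *
c=cam("top")
crop(c,100,120,155,115,5,"a.png"); crop(c,255,120,155,115,5,"b.png")
E
```

```text
(no output)
```

View pics/a.png

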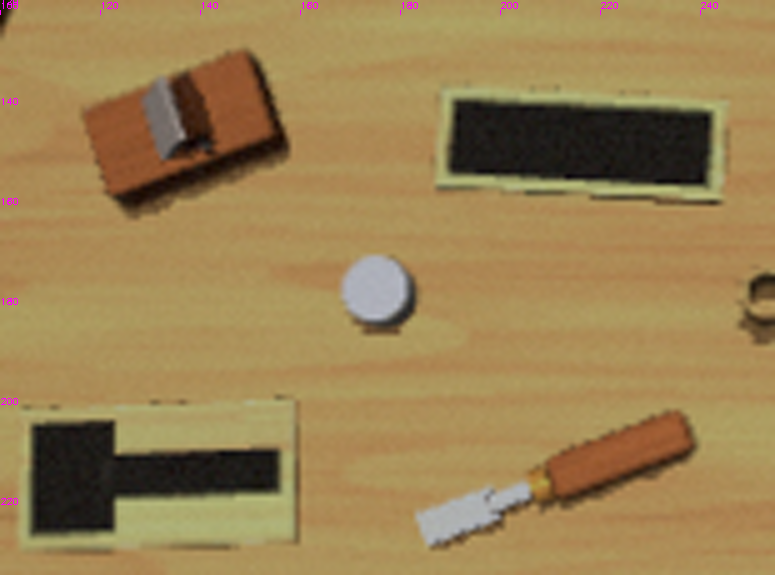

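View pics/b.png

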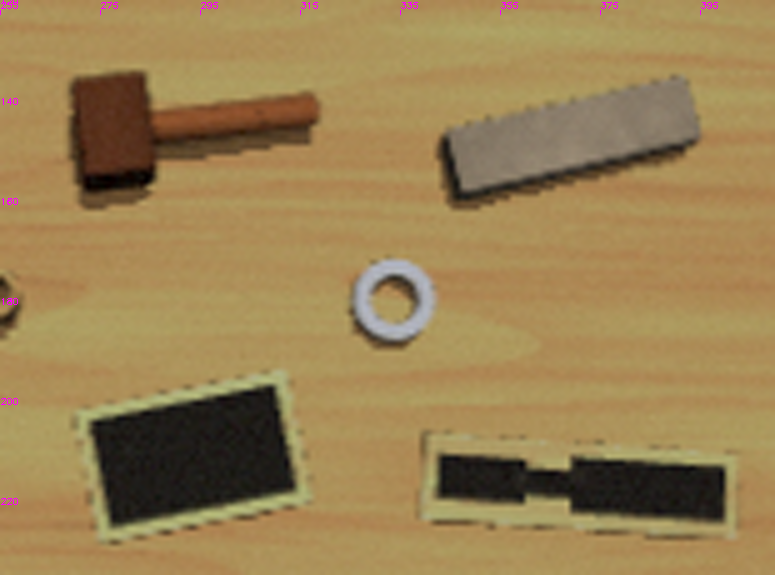

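```bash
cat > fit.py <<'E'
from h import *
from scipy.optimize import least_squares
c=cam("top")
A=lambda L:[((x-2)/5+100,(y-2)/5+120) for x,y in L]
B=lambda L:[((x-2)/5+255,(y-2)/5+120) for x,y in L]
def rect(l,w,z,cx=0): # order: px TL,TR,BR,BL ; x axis to image left => model
    return [(cx+l/2,-w/2*s,z) if 0 else p for s in [1] for p in [(cx+l/2,-w/2,z),(cx-l/2,-w/2,z),(cx-l/2,w/2,z),(cx+l/2,w/2,z)]]
# image: left=+y, up=+x ; model x->left(+y): model y -> image down (-x)
O={
"plane":(A([(83,112),(248,50)]),rect(95,52,30)[:2]),
"b_stone":(A([(443,87),(727,100),(720,203),(436,187)]),rect(155,56,5)),
"b_mallet":(A([(22,406),(297,400),(297,542),(22,548)]),rect(150,76,5)),
"chisel":(A([(678,411),(692,440),(415,518),(430,547)]),[(-75,-12,20),(-75,12,20),(75,-9,13),(75,9,13)]),
"mallet":(B([(72,82),(145,72),(153,172),(84,178),(318,108)]),rect(40,54,40,45)+[(-65,0,24)]),
"stone":(B([(443,130),(685,75),(700,135),(460,192)]),rect(135,36,24)),
"b_plane":(B([(75,413),(285,372),(310,500),(102,540)]),rect(115,72,5)),
"b_chisel":(B([(425,432),(737,453),(735,537),(420,520)]),rect(170,46,5))}
def place(m,x,y,a):
    m=np.array(m)/1000; C,S=np.cos(a),np.sin(a)
    return np.c_[x+m[:,0]*C-m[:,1]*S,y+m[:,0]*S+m[:,1]*C,m[:,2]]
im=cv2.resize(c["image"],None,fx=5,fy=5,interpolation=cv2.INTER_CUBIC)
def box(l,w,z0,z1,cx=0): return [rect(l,w,z0,cx),rect(l,w,z1,cx)]
W={"plane":box(95,52,0,30),"stone":box(135,36,0,24),"mallet":box(40,54,0,40,45)+[rect(90,18,20,-20)],"chisel":box(78,24,0,22,-36)+[rect(40,18,11,55)],
"b_plane":[rect(115,72,5),rect(101,58,5)],"b_stone":[rect(155,56,5),rect(141,42,5)],"b_mallet":[rect(150,76,5),rect(46,60,5,45)],"b_chisel":[rect(170,46,5),rect(84,30,5,-36)]}
if __name__=="__main__":
  for n,(px,m) in O.items():
    px=np.array(px)
    f=lambda v:(w2p(c,place(m,*v))-px).ravel()
    p0=p2w(c,[px.mean(0)],.01)[0]
    r=least_squares(f,[p0[0],p0[1],1.57])
    print(n,np.round(r.x*[1000,1000,180/np.pi],1),"rms px",round(np.sqrt((r.fun**2).mean()),2))
    for poly in W[n]:
        q=w2p(c,place(poly,*r.x))*5+2
        cv2.polylines(im,[np.round(q).astype(int)],True,(255,255,0),1)
  cv2.imwrite("pics/fa.png",im[600:1175,500:1275]);cv2.imwrite("pics/fb.png",im[600:1175,1275:2050])
E
python3 fit.py
```

```text
plane [633.9 309.6 110.9] rms px 0.15
b_stone [630.9 100.   87.3] rms px 0.26
b_mallet [451.4 321.5  91.8] rms px 0.14
chisel [449.4 108.2 112.5] rms px 0.76
mallet [ 638.7 -109.1   97.6] rms px 0.5
stone [ 636.9 -308.9  104.1] rms px 0.28
b_plane [ 464.4 -108.2  101.5] rms px 0.55
b_chisel [ 450.4 -314.1   87. ] rms px 0.17
```

```bash
sleep 1
```

```text
(no output)
```

View pics/fa.png

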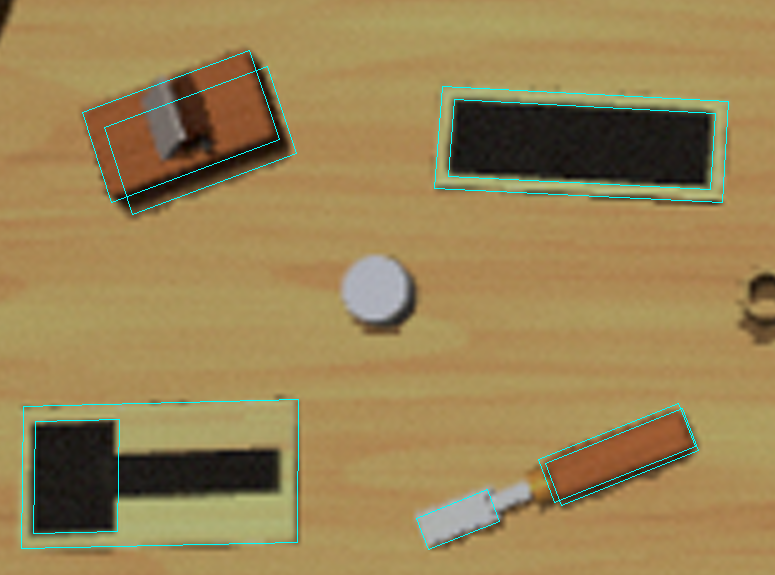

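View pics/fb.png

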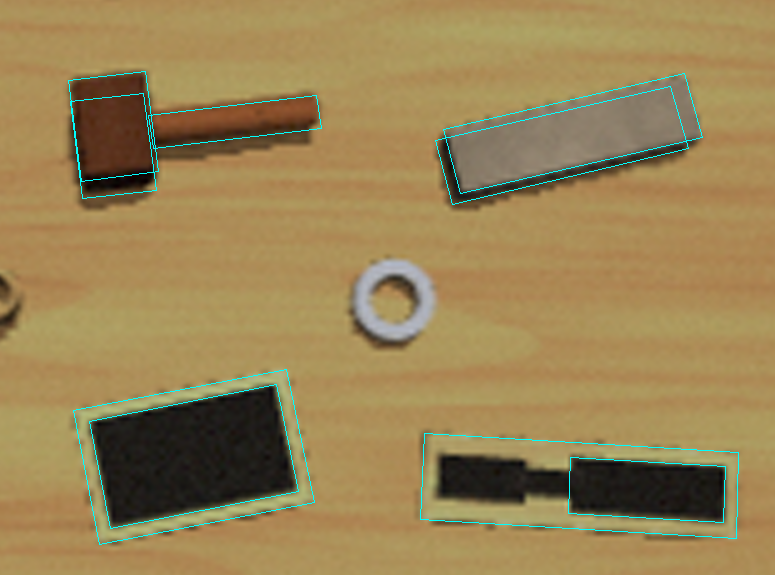

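```bash
cat > pl.py <<'E'
import sys
from h import *
# usage: pl.py x y z(mm, TCP) yawdeg(of object x axis) N
def info():
    s=monitor.read_state(); M=R.from_rotvec(s["orientation"]).as_matrix()
    print("t",round(s["t"],2),"pos",np.round(s["tool_pos"]*1000,1),"openaxis yaw",round(np.degrees(np.arctan2(M[1,2],M[0,2])),1),"tilt",round(np.degrees(np.arccos(-M[2,1])),2),"q",np.round(s["q"],2),"F",np.round(s["force"],1),"op",round(s["opening"]*1000,1))
    return s,M
s,M=info()
if len(sys.argv)>1:
    x,y,z,a=map(float,sys.argv[1:5]); N=int(sys.argv[5])
    best=None
    for k in (-90,90):
        o=np.radians(a+k); zt=np.array([np.cos(o),np.sin(o),0]); yt=np.array([0,0,-1.]); T=np.c_[np.cross(yt,zt),yt,zt]
        w=R.from_matrix(M.T@T).as_rotvec()
        if best is None or np.linalg.norm(w)<np.linalg.norm(best): best=w
    w=best/N; Rm=R.from_rotvec(w).as_matrix(); S=sum(np.linalg.matrix_power(Rm,k) for k in range(N))
    d=np.linalg.solve(S,M.T@(np.array([x,y,z])-s["tool_pos"]*1000))
    print("row x",N,np.round(d,1).tolist(),np.round(w,4).tolist())
E
cat > gp.py <<'E'
import numpy as np
P=dict(plane=[633.9,309.6,110.9,0],b_plane=[464.4,-108.2,101.5,0],stone=[636.9,-308.9,104.1,0],b_stone=[630.9,100,87.3,0],mallet=[638.7,-109.1,97.6,40],b_mallet=[451.4,321.5,91.8,40],chisel=[449.4,108.2,112.5,-25],b_chisel=[450.4,-314.1,87,-25])
for n,(x,y,a,g) in P.items(): print(n,round(x+g*np.cos(np.radians(a)),1),round(y+g*np.sin(np.radians(a)),1),a)
E
python3 gp.py; python3 pl.py 637 -309 180 104.1 16
```

```text
plane 633.9 309.6 110.9
b_plane 464.4 -108.2 101.5
stone 636.9 -308.9 104.1
b_stone 630.9 100.0 87.3
mallet 633.4 -69.5 97.6
b_mallet 450.1 361.5 91.8
chisel 459.0 85.1 112.5
b_chisel 449.1 -339.1 87
t 0.25 pos [ 231.8 -553.1  226.1] openaxis yaw -67.3 tilt 0.05 q [-1.26  0.13  1.49  0.    1.52 -0.09] F [-0.4 -0.2 -0.1] op 93.1
row x 16 [-27.9, 2.9, 16.0] [0.0, -0.0888, -0.0]
```

```bash
python3 -m inch '[[[-27.9,2.9,16,0,-0.0888,0],[-27.9,2.9,16,0,-0.0888,0],[-27.9,2.9,16,0,-0.0888,0],[-27.9,2.9,16,0,-0.0888,0],[-27.9,2.9,16,0,-0.0888,0],[-27.9,2.9,16,0,-0.0888,0],[-27.9,2.9,16,0,-0.0888,0],[-27.9,2.9,16,0,-0.0888,0]]]' 65 25
python3 -m inch '[[[-27.9,2.9,16,0,-0.0888,0],[-27.9,2.9,16,0,-0.0888,0],[-27.9,2.9,16,0,-0.0888,0],[-27.9,2.9,16,0,-0.0888,0],[-27.9,2.9,16,0,-0.0888,0],[-27.9,2.9,16,0,-0.0888,0],[-27.9,2.9,16,0,-0.0888,0],[-27.9,2.9,16,0,-0.0888,0]]]'
python3 -m inch '[[[0,0,0,0,0,0],[0,0,0,0,0,0]]]'
python3 pl.py 637 -309 100 104.1 4
python3 - <<'E'
from h import *
c=cam("wrist"); cv2.imwrite("pics/w1.png",c["image"])
E
```

```text
t: 1.25
tool_pos: [0.4804, -0.5061, 0.2029]
orientation: [-0.955, 1.54, -1.54]
force: [-0.4, 0.0, -0.4]
opening: 0.0651
t: 2.25
tool_pos: [0.6371, -0.3085, 0.1797]
orientation: [-1.317, 1.024, -1.023]
force: [0.3, -0.3, -0.6]
opening: 0.065
t: 2.5
tool_pos: [0.6365, -0.31, 0.1801]
orientation: [-1.316, 1.026, -1.026]
force: [-0.9, -0.6, 0.0]
opening: 0.0649
t 2.5 pos [ 636.5 -310.   180.1] openaxis yaw 14.1 tilt 0.03 q [-0.53  0.44  1.2  -0.    1.5  -0.77] F [-0.9 -0.6  0. ] op 64.9
row x 4 [-0.2, 20.0, 0.2] [0.0001, -0.0, 0.0001]
```

View pics/w1.png

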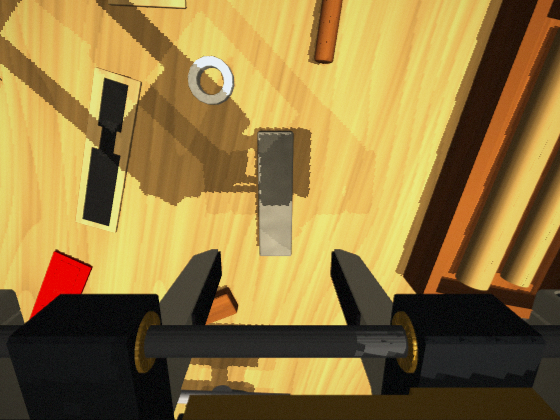

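```bash
python3 - <<'E'
from h import *
c=cam("wrist")
print(p2w(c,[(258,131),(291,131),(291,255),(257,255)],.024).mean(0)*1000)
print(p2w(c,[(258,131),(291,131),(291,255),(257,255)],.024)*1000)
E
```

```text
[ 635.71514001 -310.09553282   24.        ]
[[ 604.00318358 -248.91423431   24.        ]
 [ 635.55188751 -241.01903604   24.        ]
 [ 670.06011156 -370.6305697    24.        ]
 [ 633.24537739 -379.81829125   24.        ]]
```

The wrist camera agrees with the top fit to about 1.5 mm. Next I descend: TCP from z = 180 to 16 mm.

```bash
python3 -m inch '[[[0,30,0,0,0,0],[0,30,0,0,0,0],[0,30,0,0,0,0],[0,30,0,0,0,0],[0,24,0,0,0,0],[0,14,0,0,0,0],[0,6,0,0,0,0],[0,0,0,0,0,0]]]'
python3 -m inch '[[[0,0,0,0,0,0],[0,0,0,0,0,0],[0,0,0,0,0,0],[0,0,0,0,0,0],[0,0,0,0,0,0],[0,0,0,0,0,0]]]' 10 30
python3 pl.py
```

```text
t: 3.6
tool_pos: [0.637, -0.3098, 0.0166]
orientation: [-1.316, 1.025, -1.026]
force: [0.2, -0.2, -0.9]
opening: 0.0647
t: 4.35
tool_pos: [0.6368, -0.3097, 0.0167]
orientation: [-1.316, 1.025, -1.026]
force: [-3.2, 0.1, 4.2]
opening: 0.0355
t 4.35 pos [ 636.8 -309.7   16.7] openaxis yaw 14.1 tilt 0.02 q [-0.52  0.58  1.32 -0.    1.24 -0.77] F [-3.2  0.1  4.2] op 35.5
```

```bash
python3 -m inch '[[[0,-8,0,0,0,0],[0,-15,0,0,0,0],[0,-20,0,0,0,0],[0,-25,0,0,0,0],[0,-25,0,0,0,0],[0,-15,0,0,0,0],[0,-5,0,0,0,0],[0,0,0,0,0,0]]]'
python3 pl.py 631 100 130 87.3 16
```

```text
t: 5.35
tool_pos: [0.6366, -0.3095, 0.1291]
orientation: [-1.316, 1.026, -1.025]
force: [-0.8, -0.4, -2.3]
opening: 0.0355
t 5.35 pos [ 636.6 -309.5  129.1] openaxis yaw 14.1 tilt 0.01 q [-0.52  0.48  1.25  0.    1.41 -0.77] F [-0.8 -0.4 -2.3] op 35.5
row x 16 [-25.6, -0.1, 2.4] [0.0, 0.0184, -0.0]
```

```bash
python3 -m inch '[[[-25.6,0,2.4,0,0.0184,0],[-25.6,0,2.4,0,0.0184,0],[-25.6,0,2.4,0,0.0184,0],[-25.6,0,2.4,0,0.0184,0],[-25.6,0,2.4,0,0.0184,0],[-25.6,0,2.4,0,0.0184,0],[-25.6,0,2.4,0,0.0184,0],[-25.6,0,2.4,0,0.0184,0]]]'
python3 -m inch '[[[-25.6,0,2.4,0,0.0184,0],[-25.6,0,2.4,0,0.0184,0],[-25.6,0,2.4,0,0.0184,0],[-25.6,0,2.4,0,0.0184,0],[-25.6,0,2.4,0,0.0184,0],[-25.6,0,2.4,0,0.0184,0],[-25.6,0,2.4,0,0.0184,0],[-25.6,0,2.4,0,0.0184,0]]]'
python3 -m inch '[[[0,0,0,0,0,0],[0,0,0,0,0,0]]]'
python3 pl.py 631 100 40 87.3 4
python3 - <<'E'
from h import *
c=cam("wrist"); cv2.imwrite("pics/w2.png",c["image"])
E
```

```text
t: 6.35
tool_pos: [0.6174, -0.1038, 0.1276]
orientation: [-1.256, 1.138, -1.134]
force: [-0.8, 0.7, -2.0]
opening: 0.0358
t: 7.35
tool_pos: [0.6295, 0.1011, 0.1276]
orientation: [-1.188, 1.246, -1.244]
force: [0.0, 0.4, -2.1]
opening: 0.0358
t: 7.6
tool_pos: [0.6298, 0.0998, 0.1281]
orientation: [-1.188, 1.245, -1.243]
force: [-0.1, 0.7, -2.8]
opening: 0.0358
t 7.6 pos [629.8  99.8 128.1] openaxis yaw -2.7 tilt 0.11 q [ 0.08  0.29  1.48 -0.    1.37  0.12] F [-0.1  0.7 -2.8] op 35.8
row x 4 [-0.1, 22.0, 0.3] [0.0004, 0.0, 0.0002]
```

View pics/w2.png

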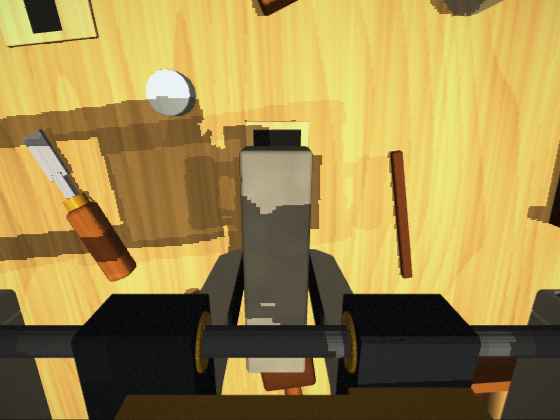

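```bash
python3 -m inch '[[[0,22,0.5,0,0,0],[0,22,0.5,0,0,0],[0,22,0,0,0,0],[0,18,0,0,0,0],[0,11,0,0,0,0],[0,6,0,0,0,0],[0,3,0,0,0,0],[0,0,0,0,0,0]]]'
python3 -m inch '[[[0,1,0,0,0,0],[0,0,0,0,0,0]]]'
python3 pl.py
```

```text
t: 8.65
tool_pos: [0.6318, 0.1003, 0.0257]
orientation: [-1.186, 1.244, -1.244]
force: [0.4, 0.7, -2.1]
opening: 0.0358
t: 8.9
tool_pos: [0.6317, 0.1003, 0.0247]
orientation: [-1.186, 1.244, -1.244]
force: [0.0, -0.4, -2.1]
opening: 0.036
t 8.9 pos [631.7 100.3  24.7] openaxis yaw -2.7 tilt 0.04 q [0.08 0.41 1.54 0.   1.19 0.12] F [ 0.  -0.4 -2.1] op 36.0
```

```bash
python3 -m inch '[[[0,1,0,0,0,0],[0,1,0,0,0,0],[0,0.7,0,0,0,0],[0,0,0,0,0,0]]]'
python3 pl.py
```

```text
t: 9.4
tool_pos: [0.6314, 0.1003, 0.0217]
orientation: [-1.186, 1.244, -1.244]
force: [-1.5, -0.7, 1.2]
opening: 0.0361
t 9.4 pos [631.4 100.3  21.7] openaxis yaw -2.7 tilt 0.01 q [ 0.08  0.41  1.54 -0.    1.19  0.12] F [-1.5 -0.7  1.2] op 36.1
```

Contact: the force changed from -2.1 to +1.2 N. I release and rise.

```bash
python3 -m inch '[[[0,0,0,0,0,0],[0,0,0,0,0,0],[0,0,0,0,0,0],[0,0,0,0,0,0]]]' 65
python3 -m inch '[[[0,-10,0,0,0,0],[0,-20,0,0,0,0],[0,-30,0,0,0,0],[0,-30,0,0,0,0],[0,-20,0,0,0,0],[0,0,0,0,0,0]]]'
python3 pl.py 459 85 130 112.5 8
```

```text
t: 9.9
tool_pos: [0.6315, 0.1003, 0.0216]
orientation: [-1.186, 1.244, -1.244]
force: [-0.2, -0.1, -0.5]
opening: 0.0647
t: 10.65
tool_pos: [0.6331, 0.1004, 0.1347]
orientation: [-1.182, 1.241, -1.246]
force: [1.0, -0.9, -0.5]
opening: 0.0652
t 10.65 pos [633.1 100.4 134.7] openaxis yaw -2.7 tilt 0.28 q [ 0.08  0.29  1.47 -0.    1.37  0.12] F [ 1.  -0.9 -0.5] op 65.2
row x 8 [-1.3, 0.5, -22.0] [-0.0006, -0.055, 0.0001]
```

```bash
python3 -m inch '[[[-1.3,0,-22,0,-0.055,0],[-1.3,0,-22,0,-0.055,0],[-1.3,0,-22,0,-0.055,0],[-1.3,0,-22,0,-0.055,0],[-1.3,0,-22,0,-0.055,0],[-1.3,0,-22,0,-0.055,0],[-1.3,0,-22,0,-0.055,0],[-1.3,0,-22,0,-0.055,0]]]'
python3 -m inch '[[[0,0,0,0,0,0],[0,0,0,0,0,0]]]'
python3 pl.py 459 85 130 112.5 1
python3 - <<'E'
from h import *
c=cam("wrist"); cv2.imwrite("pics/w3.png",c["image"])
c=cam("top"); crop(c,150,90,250,150,3,"t3.png")
E
```

```text
t: 11.65
tool_pos: [0.4555, 0.0851, 0.1301]
orientation: [-1.372, 0.916, -0.913]
force: [-0.1, -0.5, 0.6]
opening: 0.0653
t: 11.9
tool_pos: [0.4574, 0.0853, 0.1311]
orientation: [-1.369, 0.917, -0.916]
force: [0.3, 0.1, 0.9]
opening: 0.0647
t 11.9 pos [457.4  85.3 131.1] openaxis yaw 22.4 tilt 0.01 q [ 0.07 -0.17  1.97  0.    1.35 -0.32] F [0.3 0.1 0.9] op 64.7
row x 1 [0.9, 1.1, 1.4] [0.0001, -0.0015, -0.0001]
```

View pics/w3.png

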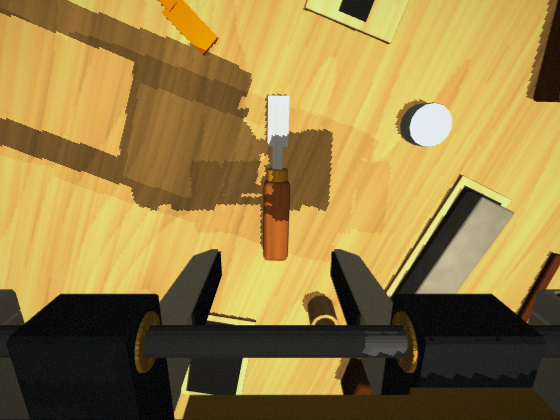

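View pics/t3.png

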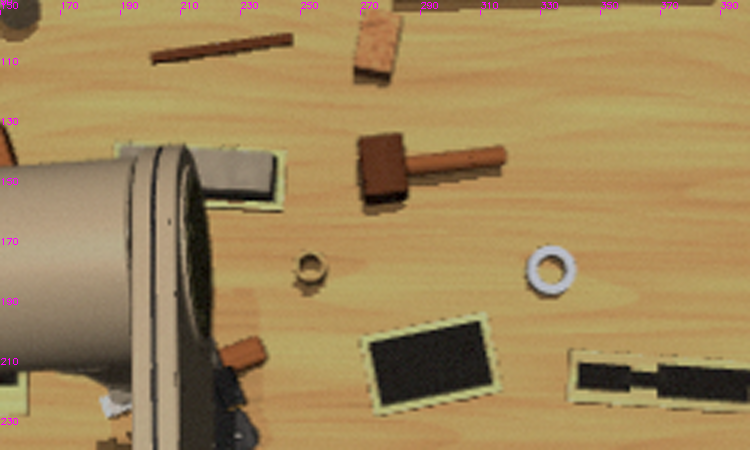

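```bash
python3 - <<'E'
from h import *
c=cam("wrist")
e=p2w(c,[(276.,260)],.018)[0]*1000; t=p2w(c,[(278.,96)],.013)[0]*1000
print(e,t,np.linalg.norm((t-e)[:2]),np.degrees(np.arctan2(*(t-e)[1::-1])), ((t+e)/2)[:2])
E
```

```text
[478.35915167  38.19491616  18.        ] [422.86286961 176.88265897  13.        ] 149.37913953276026 111.80895399276615 [450.61101064 107.53878756]
```

```bash
python3 -m inch '[[[0.5,30,1,0,0,0],[0,30,1,0,0,0],[0,25,0,0,0,0],[0,17,0,0,0,0],[0,10,0,0,0,0],[0,5,0,0,0,0],[0,2,0,0,0,0],[0,0,0,0,0,0]]]' 55
python3 pl.py
```

```text
t: 13.05
tool_pos: [0.4597, 0.0856, 0.0131]
orientation: [-1.369, 0.915, -0.916]
force: [0.2, -0.6, -0.2]
opening: 0.0547
t 13.05 pos [459.7  85.6  13.1] openaxis yaw 22.5 tilt 0.05 q [ 0.07 -0.    2.04  0.    1.1  -0.32] F [ 0.2 -0.6 -0.2] op 54.7
```

```bash

python3 -m inch '[[[0,0,0,0,0,0],[0,0,0,0,0,0],[0,0,0,0,0,0],[0,0,0,0,0,0],[0,0,0,0,0,0],[0,0,0,0,0,0]]]' 5 25
python3 pl.py
python3 -m inch '[[[0,-8,0,0,0,0],[0,-15,0,0,0,0],[0,-20,0,0,0,0],[0,-25,0,0,0,0],[0,-25,0,0,0,0],[0,-15,0,0,0,0],[0,-5,0,0,0,0],[0,0,0,0,0,0]]]'
python3 pl.py 449 -339 126 87 16
```

```text
t: 13.8
tool_pos: [0.4592, 0.0855, 0.0126]
orientation: [-1.37, 0.915, -0.915]
force: [-1.0, -0.1, 2.0]
opening: 0.0239
t 13.8 pos [459.2  85.5  12.6] openaxis yaw 22.5 tilt 0.0 q [ 0.07 -0.    2.04 -0.    1.1  -0.32] F [-1.  -0.1  2. ] op 23.9
t: 14.8
tool_pos: [0.4591, 0.0855, 0.1254]
orientation: [-1.37, 0.916, -0.915]
force: [-0.0, -0.3, -2.5]
opening: 0.0238
t 14.8 pos [459.1  85.5 125.4] openaxis yaw 22.5 tilt 0.01 q [ 0.07 -0.16  1.97 -0.    1.34 -0.32] F [-0.  -0.3 -2.5] op 23.8
row x 16 [26.2, -0.0, -5.5] [0.0, 0.0278, 0.0]
```

```bash
python3 -m inch '[[[26.2,0,-5.5,0,0.0278,0],[26.2,0,-5.5,0,0.0278,0],[26.2,0,-5.5,0,0.0278,0],[26.2,0,-5.5,0,0.0278,0],[26.2,0,-5.5,0,0.0278,0],[26.2,0,-5.5,0,0.0278,0],[26.2,0,-5.5,0,0.0278,0],[26.2,0,-5.5,0,0.0278,0]]]'
python3 -m inch '[[[26.2,0,-5.5,0,0.0278,0],[26.2,0,-5.5,0,0.0278,0],[26.2,0,-5.5,0,0.0278,0],[26.2,0,-5.5,0,0.0278,0],[26.2,0,-5.5,0,0.0278,0],[26.2,0,-5.5,0,0.0278,0],[26.2,0,-5.5,0,0.0278,0],[26.2,0,-5.5,0,0.0278,0]]]'
python3 -m inch '[[[0,0,0,0,0,0],[0,0,0,0,0,0]]]'
python3 pl.py 449 -339 18 87 4
python3 - <<'E'
from h import *
c=cam("wrist"); cv2.imwrite("pics/w4.png",c["image"])
E
```

```text
t: 15.8
tool_pos: [0.4771, -0.1279, 0.1241]
orientation: [-1.285, 1.086, -1.082]
force: [0.6, -0.1, -1.2]
opening: 0.0237
t: 16.8
tool_pos: [0.4485, -0.3394, 0.1239]
orientation: [-1.184, 1.251, -1.246]
force: [-0.2, 0.8, -0.8]
opening: 0.0234
t: 17.05
tool_pos: [0.449, -0.3383, 0.1244]
orientation: [-1.184, 1.249, -1.246]
force: [-1.3, 0.2, -0.6]
opening: 0.0238
t 17.05 pos [ 449.  -338.3  124.4] openaxis yaw -3.0 tilt 0.12 q [-0.74  0.1   1.71  0.    1.33 -0.68] F [-1.3  0.2 -0.6] op 23.8
row x 4 [0.2, 26.6, 0.0] [0.0003, 0.0, -0.0004]
```

View pics/w4.png

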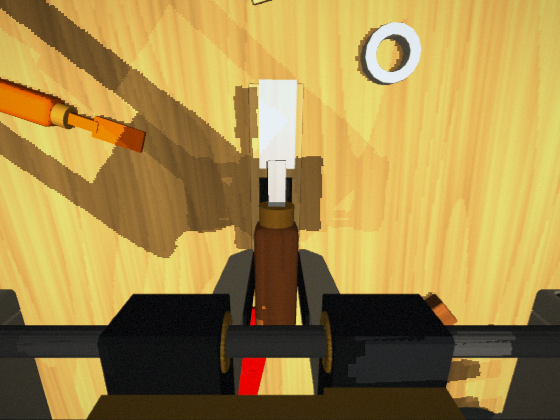

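```bash
python3 -m inch '[[[0.5,28,0,0,0,0],[0.3,26,0,0,0,0],[0,22,0,0,0,0],[0,14,0,0,0,0],[0,8,0,0,0,0],[0,4,0,0,0,0],[0,1,0,0,0,0],[0,0,0,0,0,0]]]'
python3 -m inch '[[[0,1,0,0,0,0],[0,1,0,0,0,0],[0,0.8,0,0,0,0],[0,0,0,0,0,0],[0,0,0,0,0,0]]]'
python3 pl.py
```

```text
t: 18.1
tool_pos: [0.4497, -0.3403, 0.0232]
orientation: [-1.184, 1.247, -1.249]
force: [-0.3, 0.1, -0.8]
opening: 0.0236
t: 18.73
tool_pos: [0.4493, -0.34, 0.0197]
orientation: [-1.184, 1.248, -1.248]
force: [0.2, -0.5, -0.8]
opening: 0.024
t 18.73 pos [ 449.3 -340.    19.7] openaxis yaw -3.0 tilt 0.0 q [-0.74  0.23  1.77 -0.    1.14 -0.69] F [ 0.2 -0.5 -0.8] op 24.0
```

```bash
python3 -m inch '[[[0,1,0,0,0,0],[0,1,0,0,0,0],[0,0,0,0,0,0],[0,0,0,0,0,0]]]'
python3 pl.py
```

```text
t: 19.23
tool_pos: [0.4493, -0.3399, 0.0177]
orientation: [-1.184, 1.248, -1.248]
force: [0.2, 0.1, -1.6]
opening: 0.0236
t 19.23 pos [ 449.3 -339.9   17.7] openaxis yaw -3.0 tilt 0.01 q [-0.74  0.23  1.77  0.    1.13 -0.69] F [ 0.2  0.1 -1.6] op 23.6
```

```bash
python3 -m inch '[[[0,0.5,0,0,0,0],[0,0,0,0,0,0],[0,0,0,0,0,0]]]'
python3 -m inch '[[[0,0.3,0,0,0,0],[0,0,0,0,0,0],[0,0,0,0,0,0]]]'
python3 -m inch '[[[0,0,0,0,0,0],[0,0,0,0,0,0],[0,0,0,0,0,0],[0,0,0,0,0,0]]]' 55
python3 -m inch '[[[0,-10,0,0,0,0],[0,-20,0,0,0,0],[0,-30,0,0,0,0],[0,-30,0,0,0,0],[0,-20,0,0,0,0],[0,0,0,0,0,0],[0,0,0,0,0,0]]]'
python3 pl.py 633 -69.5 130 97.6 12
```

```text
t: 19.6
tool_pos: [0.4494, -0.3399, 0.0176]
orientation: [-1.184, 1.248, -1.248]
force: [-1.6, 2.1, 5.3]
opening: 0.0238
t: 19.98
tool_pos: [0.4494, -0.3399, 0.0176]
orientation: [-1.184, 1.248, -1.248]
force: [-3.7, 2.9, 7.8]
opening: 0.0239
t: 20.48
tool_pos: [0.4494, -0.3399, 0.0168]
orientation: [-1.184, 1.248, -1.248]
force: [0.1, -0.4, -0.9]
opening: 0.0542
t: 21.35
tool_pos: [0.4489, -0.3396, 0.126]
orientation: [-1.184, 1.249, -1.247]
force: [-0.3, -0.3, -0.5]
opening: 0.055
t 21.35 pos [ 448.9 -339.6  126. ] openaxis yaw -3.0 tilt 0.07 q [-0.74  0.1   1.71 -0.    1.34 -0.69] F [-0.3 -0.3 -0.5] op 55.0
row x 12 [-22.0, -0.3, 16.1] [0.0001, -0.0154, -0.0001]
```

```bash
python3 -m inch '[[[-22,-0.3,16.1,0,-0.0154,0],[-22,-0.3,16.1,0,-0.0154,0],[-22,-0.3,16.1,0,-0.0154,0],[-22,-0.3,16.1,0,-0.0154,0],[-22,-0.3,16.1,0,-0.0154,0],[-22,-0.3,16.1,0,-0.0154,0],[-22,-0.3,16.1,0,-0.0154,0],[-22,-0.3,16.1,0,-0.0154,0]]]' 76
python3 -m inch '[[[-22,-0.3,16.1,0,-0.0154,0],[-22,-0.3,16.1,0,-0.0154,0],[-22,-0.3,16.1,0,-0.0154,0],[-22,-0.3,16.1,0,-0.0154,0],[0,0,0,0,0,0],[0,0,0,0,0,0]]]'
python3 pl.py 633.4 -69.5 25 97.6 4
python3 - <<'E'
from h import *
c=cam("wrist"); cv2.imwrite("pics/w5.png",c["image"])
c=cam("top"); crop(c,320,180,140,100,5,"t5.png")
E
```

```text
t: 22.35
tool_pos: [0.5771, -0.1627, 0.1272]
orientation: [-1.243, 1.159, -1.154]
force: [0.5, 0.9, -0.2]
opening: 0.0759
t: 23.1
tool_pos: [0.6327, -0.0706, 0.1291]
orientation: [-1.271, 1.113, -1.11]
force: [-0.2, 0.3, 0.5]
opening: 0.076
t 23.1 pos [632.7 -70.6 129.1] openaxis yaw 7.6 tilt 0.14 q [-0.19  0.29  1.48 -0.    1.37 -0.32] F [-0.2  0.3  0.5] op 76.0
row x 4 [-0.2, 26.0, 0.3] [0.0006, -0.0001, -0.0001]
```

View pics/w5.png

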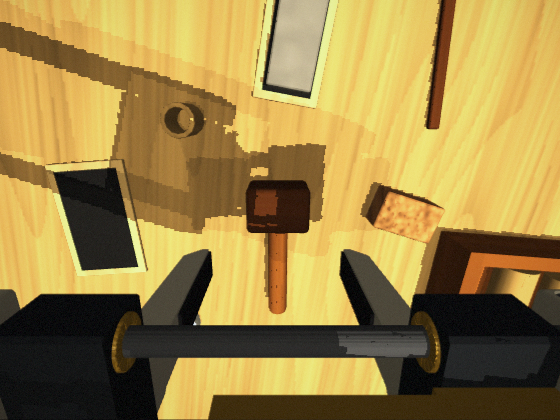

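View pics/t5.png

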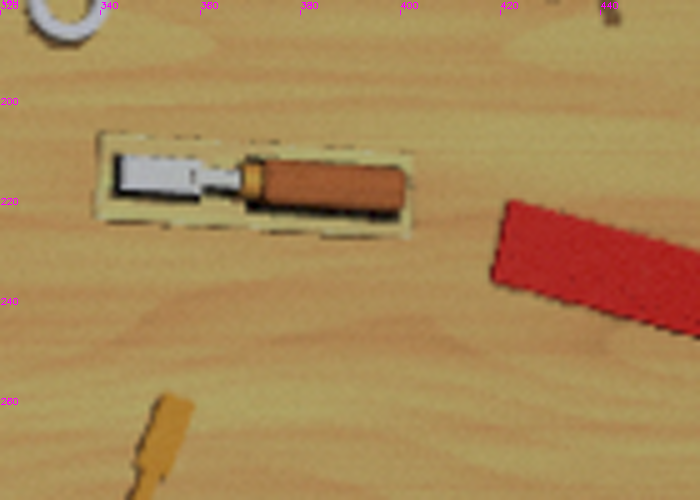

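```bash
python3 -m inch '[[[-1,28,0.5,0,0,0],[-0.3,28,0.5,0,0,0],[0,24,0,0,0,0],[0,16,0,0,0,0],[0,9,0,0,0,0],[0,5,0,0,0,0],[0,2,0,0,0,0],[0,0,0,0,0,0]]]' 76
python3 pl.py
python3 -m inch '[[[0,0,0,0,0,0],[0,0,0,0,0,0],[0,0,0,0,0,0],[0,0,0,0,0,0],[0,0,0,0,0,0]]]' 30 35
python3 pl.py
```

```text
t: 24.2
tool_pos: [0.6349, -0.0689, 0.0191]
orientation: [-1.268, 1.11, -1.112]
force: [0.0, -0.2, -0.3]
opening: 0.0761
t 24.2 pos [634.9 -68.9  19.1] openaxis yaw 7.6 tilt 0.05 q [-0.19  0.41  1.55 -0.    1.18 -0.32] F [ 0.  -0.2 -0.3] op 76.1
t: 24.82
tool_pos: [0.6346, -0.0688, 0.0188]
orientation: [-1.269, 1.111, -1.111]
force: [-2.1, 0.3, 2.8]
opening: 0.0539
t 24.82 pos [634.6 -68.8  18.8] openaxis yaw 7.6 tilt 0.01 q [-0.19  0.41  1.55 -0.    1.18 -0.32] F [-2.1  0.3  2.8] op 53.9
```

```bash

python3 -m inch '[[[0,-8,0,0,0,0],[0,-15,0,0,0,0],[0,-20,0,0,0,0],[0,-25,0,0,0,0],[0,-25,0,0,0,0],[0,-15,0,0,0,0],[0,-5,0,0,0,0],[0,0,0,0,0,0]]]'
python3 pl.py 450 362 131 91.8 16
```

```text
t: 25.82
tool_pos: [0.6344, -0.0688, 0.1314]
orientation: [-1.269, 1.111, -1.111]
force: [0.3, 0.6, -3.1]
opening: 0.0534
t 25.82 pos [634.4 -68.8 131.4] openaxis yaw 7.6 tilt 0.0 q [-0.19  0.29  1.48  0.    1.37 -0.32] F [ 0.3  0.6 -3.1] op 53.4
row x 16 [-27.8, 0.0, -9.2] [0.0, 0.0063, -0.0]
```

```bash
python3 -m inch '[[[-27.8,0,-9.2,0,0.0063,0],[-27.8,0,-9.2,0,0.0063,0],[-27.8,0,-9.2,0,0.0063,0],[-27.8,0,-9.2,0,0.0063,0],[-27.8,0,-9.2,0,0.0063,0],[-27.8,0,-9.2,0,0.0063,0],[-27.8,0,-9.2,0,0.0063,0],[-27.8,0,-9.2,0,0.0063,0]]]'
python3 -m inch '[[[-27.8,0,-9.2,0,0.0063,0],[-27.8,0,-9.2,0,0.0063,0],[-27.8,0,-9.2,0,0.0063,0],[-27.8,0,-9.2,0,0.0063,0],[-27.8,0,-9.2,0,0.0063,0],[-27.8,0,-9.2,0,0.0063,0],[-27.8,0,-9.2,0,0.0063,0],[-27.8,0,-9.2,0,0.0063,0]]]'
python3 -m inch '[[[0,0,0,0,0,0],[0,0,0,0,0,0]]]'
python3 pl.py 450 362 24 91.8 4
python3 - <<'E'
from h import *
c=cam("wrist"); cv2.imwrite("pics/w6.png",c["image"])
E
```

```text
t: 26.82
tool_pos: [0.5355, 0.1448, 0.1301]
orientation: [-1.249, 1.15, -1.148]
force: [0.6, 0.0, -2.1]
opening: 0.0536
t: 27.82
tool_pos: [0.4489, 0.362, 0.13]
orientation: [-1.226, 1.187, -1.186]
force: [0.2, -0.4, -3.0]
opening: 0.054
t: 28.08
tool_pos: [0.4497, 0.361, 0.1305]
orientation: [-1.226, 1.186, -1.186]
force: [1.1, -0.0, -2.9]
opening: 0.0538
t 28.07 pos [449.7 361.  130.5] openaxis yaw 1.8 tilt 0.11 q [ 0.59  0.13  1.66 -0.    1.35  0.56] F [ 1.1 -0.  -2.9] op 53.8
row x 4 [-0.3, 26.6, 0.1] [0.0003, 0.0002, 0.0003]
```

View pics/w6.png

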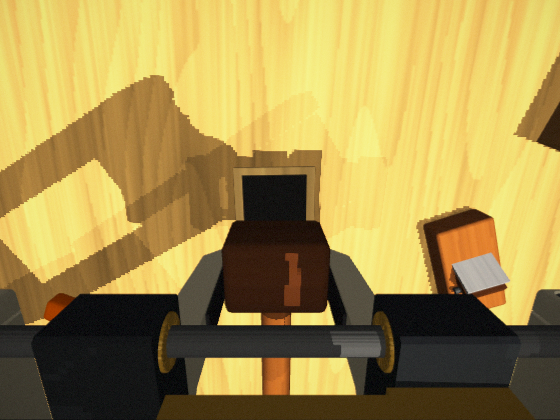

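```bash
python3 -m inch '[[[-0.5,28,0,0,0,0],[0,26,0,0,0,0],[0,22,0,0,0,0],[0,14,0,0,0,0],[0,8,0,0,0,0],[0,4,0,0,0,0],[0,1,0,0,0,0],[0,0,0,0,0,0]]]'
python3 -m inch '[[[0,1,0,0,0,0],[0,1,0,0,0,0],[0,0,0,0,0,0],[0,0,0,0,0,0]]]'
python3 pl.py
```

```text
t: 29.12
tool_pos: [0.4505, 0.3625, 0.0292]
orientation: [-1.223, 1.185, -1.186]
force: [-0.2, 0.9, -2.1]
opening: 0.0539
t: 29.62
tool_pos: [0.4501, 0.3622, 0.0265]
orientation: [-1.224, 1.186, -1.186]
force: [-0.1, -0.9, -1.7]
opening: 0.0538
t 29.62 pos [450.1 362.2  26.5] openaxis yaw 1.8 tilt 0.0 q [0.59 0.26 1.73 0.   1.16 0.56] F [-0.1 -0.9 -1.7] op 53.8
```

```bash
python3 -m inch '[[[0,1,0,0,0,0],[0,1,0,0,0,0],[0,0,0,0,0,0],[0,0,0,0,0,0]]]'
python3 -m inch '[[[0,0.5,0,0,0,0],[0,0,0,0,0,0],[0,0,0,0,0,0]]]'
python3 -m inch '[[[0,0.4,0,0,0,0],[0,0,0,0,0,0],[0,0,0,0,0,0]]]'
python3 pl.py
```

```text
t: 30.12
tool_pos: [0.4501, 0.3622, 0.0245]
orientation: [-1.224, 1.186, -1.186]
force: [1.4, -0.1, -3.3]
opening: 0.054
t: 30.5
tool_pos: [0.4501, 0.3622, 0.0241]
orientation: [-1.224, 1.186, -1.186]
force: [-0.3, -0.7, -3.5]
opening: 0.0538
t: 30.88
tool_pos: [0.4501, 0.3622, 0.0238]
orientation: [-1.224, 1.186, -1.186]
force: [-0.3, -0.2, 0.5]
opening: 0.0538
t 30.88 pos [450.1 362.2  23.8] openaxis yaw 1.8 tilt 0.01 q [0.59 0.26 1.73 0.   1.15 0.56] F [-0.3 -0.2  0.5] op 53.8
```

```bash
python3 -m inch '[[[0,0.2,0,0,0,0],[0,0,0,0,0,0]]]'
python3 -m inch '[[[0,0,0,0,0,0],[0,0,0,0,0,0],[0,0,0,0,0,0],[0,0,0,0,0,0]]]' 78
python3 -m inch '[[[0,-10,0,0,0,0],[0,-20,0,0,0,0],[0,-30,0,0,0,0],[0,-30,0,0,0,0],[0,-16,0,0,0,0],[0,0,0,0,0,0],[0,0,0,0,0,0]]]'
python3 pl.py 634 309.6 130 110.9 8
```

```text
t: 31.12
tool_pos: [0.4501, 0.3622, 0.0238]
orientation: [-1.224, 1.186, -1.186]
force: [-2.6, -2.1, 3.2]
opening: 0.0536
t: 31.62
tool_pos: [0.4501, 0.3622, 0.0234]
orientation: [-1.224, 1.186, -1.186]
force: [0.7, 0.3, 0.6]
opening: 0.0777
t: 32.5
tool_pos: [0.4495, 0.3618, 0.1284]
orientation: [-1.226, 1.186, -1.186]
force: [-0.5, -0.2, 0.3]
opening: 0.0783
t 32.5 pos [449.5 361.8 128.4] openaxis yaw 1.8 tilt 0.09 q [0.59 0.14 1.66 0.   1.34 0.56] F [-0.5 -0.2  0.3] op 78.3
row x 8 [10.5, -0.2, 21.7] [0.0002, -0.0416, 0.0001]
```

```bash
python3 -m inch '[[[10.5,0,21.7,0,-0.0416,0],[10.5,0,21.7,0,-0.0416,0],[10.5,0,21.7,0,-0.0416,0],[10.5,0,21.7,0,-0.0416,0],[10.5,0,21.7,0,-0.0416,0],[10.5,0,21.7,0,-0.0416,0],[10.5,0,21.7,0,-0.0416,0],[10.5,0,21.7,0,-0.0416,0]]]'
python3 -m inch '[[[0,0,0,0,0,0],[0,0,0,0,0,0]]]'
python3 pl.py 634 309.6 18 110.9 4
python3 - <<'E'
from h import *
c=cam("wrist"); cv2.imwrite("pics/w7.png",c["image"])
c=cam("scene"); crop(c,320,140,230,150,3,"s7.png")
E
```

```text
t: 33.5
tool_pos: [0.6346, 0.3096, 0.127]
orientation: [-1.363, 0.938, -0.935]
force: [0.4, 0.5, 0.2]
opening: 0.078
t: 33.75
tool_pos: [0.6336, 0.3102, 0.1279]
orientation: [-1.362, 0.939, -0.936]
force: [0.4, -1.1, 0.2]
opening: 0.0776
t 33.75 pos [633.6 310.2 127.9] openaxis yaw 20.8 tilt 0.15 q [0.38 0.47 1.26 0.   1.41 0.02] F [ 0.4 -1.1  0.2] op 77.6
row x 4 [0.2, 27.5, 0.1] [0.0007, -0.0003, -0.0]
```

View pics/w7.png

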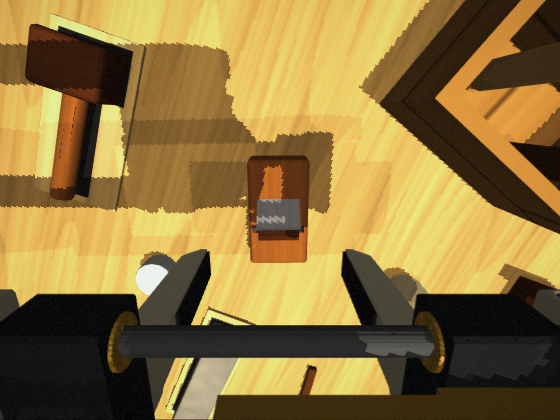

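View pics/s7.png

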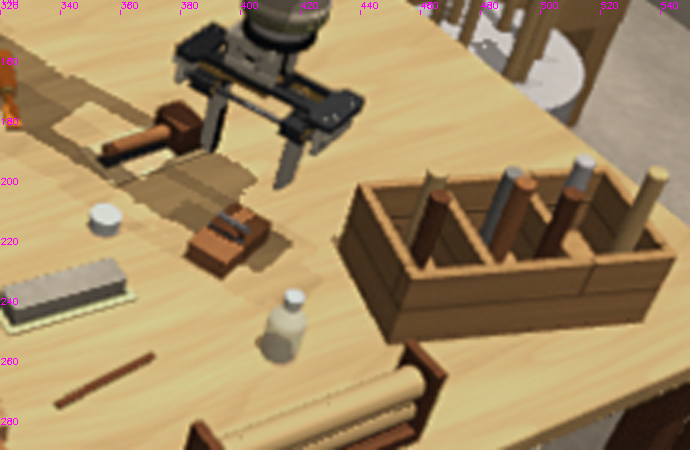

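```bash
python3 - <<'E'
from h import *
s=monitor.read_state(); M=R.from_rotvec(s["orientation"]).as_matrix(); c=cam("wrist"); t=cam("top")
def loc(P): return np.round((P-s["tool_pos"])@M*1000,0)  # tool axes
for z in (.05,.08,.1): print(z,"box corner",loc(p2w(c,[(384,103),(365,88)],z)).tolist())
for z in (.02,.05,.08): print(z,"bottle top cam",loc(p2w(t,[(149,81),(153,88),(155,97)],z)).tolist(), "wrist",loc(p2w(c,[(400,285)],z)).tolist())
e=p2w(c,[(248,158),(308,158),(307,262),(249,262)],.030)*1000; print(e.mean(0),e)
E
```

```text
0.05 box corner [[-91.0, 79.0, 79.0], [-101.0, 79.0, 65.0]]
0.08 box corner [[-90.0, 49.0, 69.0], [-99.0, 49.0, 56.0]]
0.1 box corner [[-90.0, 29.0, 63.0], [-98.0, 29.0, 51.0]]
0.02 bottle top cam [[87.0, 109.0, 162.0], [91.0, 109.0, 138.0], [89.0, 109.0, 112.0]] wrist [[76.0, 109.0, 123.0]]
0.05 bottle top cam [[92.0, 79.0, 145.0], [96.0, 79.0, 122.0], [94.0, 79.0, 97.0]] wrist [[58.0, 79.0, 109.0]]
0.08 bottle top cam [[97.0, 49.0, 129.0], [101.0, 49.0, 107.0], [99.0, 49.0, 82.0]] wrist [[40.0, 49.0, 95.0]]
[635.83709043 312.73152495  30.        ] [[595.61862781 348.261825    30.        ]
 [641.97249323 365.9422158   30.        ]
 [677.78841692 277.85821563  30.        ]
 [627.96882377 258.86384337  30.        ]]
```

```bash
python3 -m inch '[[[-0.5,28,0.5,0,0,0],[0,28,0,0,0,0],[0,24,0,0,0,0],[0,15,0,0,0,0],[0,9,0,0,0,0],[0,5,0,0,0,0],[0,1,0,0,0,0],[0,0,0,0,0,0]]]'
python3 pl.py
python3 -m inch '[[[0,0,0,0,0,0],[0,0,0,0,0,0],[0,0,0,0,0,0],[0,0,0,0,0,0],[0,0,0,0,0,0]]]' 30 35
python3 pl.py
```

```text
t: 34.95
tool_pos: [0.6357, 0.3112, 0.0202]
orientation: [-1.359, 0.936, -0.937]
force: [0.3, -0.0, 0.1]
opening: 0.0783
t 34.95 pos [635.7 311.2  20.2] openaxis yaw 20.9 tilt 0.07 q [ 0.38  0.58  1.32 -0.    1.24  0.02] F [ 0.3 -0.   0.1] op 78.3
t: 35.58
tool_pos: [0.6353, 0.311, 0.0196]
orientation: [-1.36, 0.937, -0.937]
force: [0.2, -0.2, 1.6]
opening: 0.0518
t 35.58 pos [635.3 311.   19.6] openaxis yaw 20.9 tilt 0.01 q [ 0.38  0.58  1.32 -0.    1.24  0.02] F [ 0.2 -0.2  1.6] op 51.8
```

```bash

python3 -m inch '[[[0,-8,0,0,0,0],[0,-15,0,0,0,0],[0,-20,0,0,0,0],[0,-25,0,0,0,0],[0,-25,0,0,0,0],[0,-15,0,0,0,0],[0,-5,0,0,0,0],[0,0,0,0,0,0]]]'
python3 pl.py 464.4 -108 131 101.5 16
```

```text
t: 36.58
tool_pos: [0.6351, 0.3109, 0.1324]
orientation: [-1.36, 0.937, -0.937]
force: [0.7, 0.3, -2.4]
opening: 0.0516
t 36.58 pos [635.1 310.9 132.4] openaxis yaw 20.9 tilt 0.0 q [0.38 0.47 1.25 0.   1.42 0.02] F [ 0.7  0.3 -2.4] op 51.6
row x 16 [22.1, 0.1, -17.7] [0.0, 0.0102, 0.0]
```

```bash
python3 -m inch '[[[22.1,0,-17.7,0,0.0102,0],[22.1,0,-17.7,0,0.0102,0],[22.1,0,-17.7,0,0.0102,0],[22.1,0,-17.7,0,0.0102,0],[22.1,0,-17.7,0,0.0102,0],[22.1,0,-17.7,0,0.0102,0],[22.1,0,-17.7,0,0.0102,0],[22.1,0,-17.7,0,0.0102,0]]]'
python3 -m inch '[[[22.1,0,-17.7,0,0.0102,0],[22.1,0,-17.7,0,0.0102,0],[22.1,0,-17.7,0,0.0102,0],[22.1,0,-17.7,0,0.0102,0],[22.1,0,-17.7,0,0.0102,0],[22.1,0,-17.7,0,0.0102,0],[22.1,0,-17.7,0,0.0102,0],[22.1,0,-17.7,0,0.0102,0]]]'
python3 -m inch '[[[0,0,0,0,0,0],[0,0,0,0,0,0]]]'
python3 pl.py 464.4 -108 25 101.5 4
python3 - <<'E'
from h import *
c=cam("wrist"); cv2.imwrite("pics/w8.png",c["image"])
E
```

```text
t: 37.58
tool_pos: [0.557, 0.097, 0.1309]
orientation: [-1.331, 1.0, -0.997]
force: [-0.2, -0.3, -2.0]
opening: 0.0516
t: 38.58
tool_pos: [0.463, -0.1085, 0.1312]
orientation: [-1.298, 1.062, -1.058]
force: [0.3, -0.7, -1.8]
opening: 0.0516
t: 38.83
tool_pos: [0.4639, -0.1075, 0.1317]
orientation: [-1.298, 1.061, -1.059]
force: [0.4, -0.1, -1.6]
opening: 0.0516
t 38.83 pos [ 463.9 -107.5  131.7] openaxis yaw 11.5 tilt 0.07 q [-0.34 -0.14  1.94  0.    1.35 -0.54] F [ 0.4 -0.1 -1.6] op 51.6
row x 4 [0.2, 26.7, 0.1] [0.0002, 0.0, -0.0002]
```

View pics/w8.png

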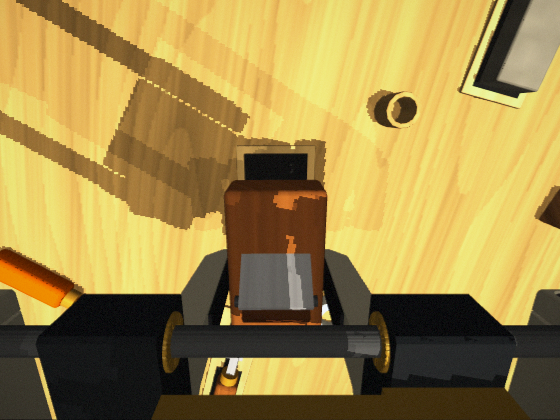

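```bash
python3 -m inch '[[[0.3,28,0,0,0,0],[0.2,26,0,0,0,0],[0,22,0,0,0,0],[0,14,0,0,0,0],[0,8,0,0,0,0],[0,4,0,0,0,0],[0,1,0,0,0,0],[0,0,0,0,0,0]]]'
python3 -m inch '[[[0,1,0,0,0,0],[0,1,0,0,0,0],[0,0,0,0,0,0],[0,0,0,0,0,0]]]'
python3 pl.py
```

```text
t: 39.88
tool_pos: [0.4648, -0.1087, 0.03]
orientation: [-1.297, 1.059, -1.061]
force: [-0.2, 0.5, -1.7]
opening: 0.0517
t: 40.38
tool_pos: [0.4643, -0.1085, 0.0275]
orientation: [-1.298, 1.06, -1.06]
force: [-0.6, 0.3, -1.7]
opening: 0.0515
t 40.38 pos [ 464.3 -108.5   27.5] openaxis yaw 11.5 tilt 0.0 q [-0.34 -0.    2.01 -0.    1.13 -0.54] F [-0.6  0.3 -1.7] op 51.5
```

```bash
python3 -m inch '[[[0,1,0,0,0,0],[0,1,0,0,0,0],[0,0,0,0,0,0],[0,0,0,0,0,0]]]'
python3 -m inch '[[[0,0.5,0,0,0,0],[0,0,0,0,0,0],[0,0,0,0,0,0]]]'
python3 -m inch '[[[0,0.5,0,0,0,0],[0,0,0,0,0,0],[0,0,0,0,0,0]]]'
python3 pl.py
```

```text
t: 40.88
tool_pos: [0.4643, -0.1085, 0.0254]
orientation: [-1.298, 1.06, -1.06]
force: [0.5, -0.3, -1.7]
opening: 0.0516
t: 41.25
tool_pos: [0.4644, -0.1085, 0.025]
orientation: [-1.298, 1.06, -1.06]
force: [-0.7, 0.6, -2.3]
opening: 0.0516
t: 41.62
tool_pos: [0.4644, -0.1085, 0.0245]
orientation: [-1.298, 1.06, -1.06]
force: [-0.4, 0.1, -0.6]
opening: 0.0516
t 41.62 pos [ 464.4 -108.5   24.5] openaxis yaw 11.5 tilt 0.01 q [-0.34  0.    2.01 -0.    1.13 -0.54] F [-0.4  0.1 -0.6] op 51.6
```

```bash
python3 -m inch '[[[0,0.3,0,0,0,0],[0,0,0,0,0,0],[0,0,0,0,0,0]]]'
python3 -m inch '[[[0,0,0,0,0,0],[0,0,0,0,0,0],[0,0,0,0,0,0],[0,0,0,0,0,0]]]' 78
python3 -m inch '[[[0,-10,0,0,0,0],[0,-20,0,0,0,0],[0,-30,0,0,0,0],[0,-40,0,0,0,0],[0,-40,0,0,0,0],[0,-20,0,0,0,0],[0,0,0,0,0,0],[0,0,0,0,0,0]]]'
python3 pl.py 280 -480 200 101.5 10
```

```text
t: 42.0
tool_pos: [0.4644, -0.1085, 0.0245]
orientation: [-1.298, 1.06, -1.06]
force: [-3.1, 0.7, 5.2]
opening: 0.0516
t: 42.5
tool_pos: [0.4643, -0.1085, 0.0241]
orientation: [-1.298, 1.06, -1.06]
force: [-0.0, 0.2, -0.9]
opening: 0.0776
t: 43.5
tool_pos: [0.4638, -0.1083, 0.1833]
orientation: [-1.298, 1.061, -1.059]
force: [-0.9, -0.6, -0.1]
opening: 0.0782
t 43.5 pos [ 463.8 -108.3  183.3] openaxis yaw 11.5 tilt 0.06 q [-0.34 -0.18  1.88 -0.    1.45 -0.54] F [-0.9 -0.6 -0.1] op 78.2
row x 10 [32.7, -1.7, -25.4] [0.0001, 0.0, -0.0001]
```

```bash
python3 -m inch '[[[32.7,-1.7,-25.4,0,0,0],[32.7,-1.7,-25.4,0,0,0],[32.7,-1.7,-25.4,0,0,0],[32.7,-1.7,-25.4,0,0,0],[32.7,-1.7,-25.4,0,0,0],[32.7,-1.7,-25.4,0,0,0],[32.7,-1.7,-25.4,0,0,0],[32.7,-1.7,-25.4,0,0,0]]]'
python3 -m inch '[[[32.7,-1.7,-25.4,0,0,0],[32.7,-1.7,-25.4,0,0,0],[0,0,0,0,0,0],[0,0,0,0,0,0]]]'
python3 - <<'E'
from h import *
import fit
c=cam("top")
B=dict(plane=[464.4,-108.2,101.5],stone=[630.9,100,87.3],mallet=[451.4,321.5,91.8],chisel=[450.4,-314.1,87])
im=cv2.resize(c["image"],None,fx=5,fy=5,interpolation=cv2.INTER_CUBIC)
for n,(x,y,a) in B.items():
    for poly in fit.W[n]:
        P=fit.place(poly,x/1000,y/1000,np.radians(a)); P[:,2]+=.005
        cv2.polylines(im,[np.round(w2p(c,P)*5+2).astype(int)],True,(255,255,0),1)
cv2.imwrite("pics/e1.png",im[620:1175,480:1275]);cv2.imwrite("pics/e2.png",im[900:1225,1275:2050])
E
```

```text
t: 44.5
tool_pos: [0.3162, -0.4058, 0.1959]
orientation: [-1.297, 1.062, -1.057]
force: [0.6, 0.2, 0.0]
opening: 0.0781
t: 45.0
tool_pos: [0.2806, -0.4786, 0.1995]
orientation: [-1.296, 1.062, -1.058]
force: [0.2, -0.1, 0.9]
opening: 0.0782
```

View pics/e1.png

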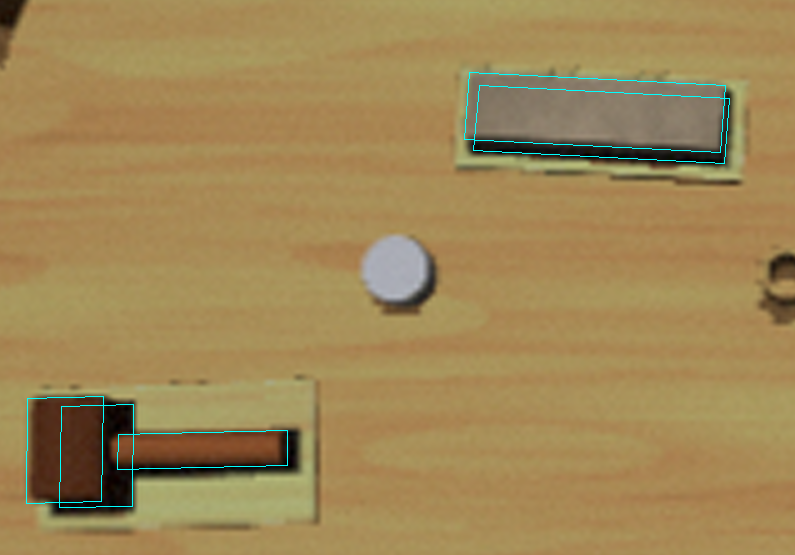

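View pics/e2.png

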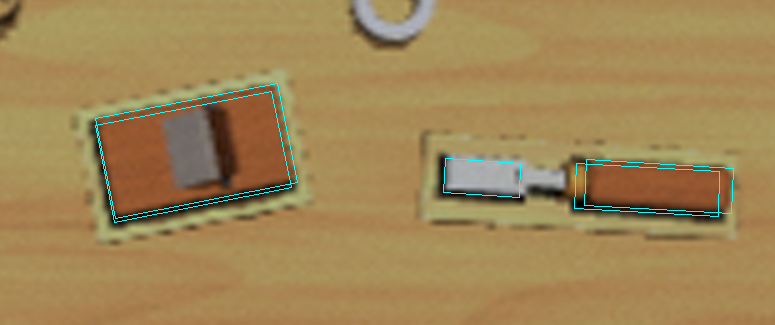

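All four tools match their ideal overlays to within about 2 mm, and the arm is clear. Handing in.

```bash
python3 pl.py; python3 -c "
from plant import robot
print(robot.close_job())"
```

```text
t 45.1 pos [ 281.2 -478.5  200.3] openaxis yaw 11.6 tilt 0.09 q [-1.13  0.02  1.65  0.    1.47 -1.33] F [-0.6 -0.1  0.6] op 78.2
the job is handed in; nothing more can be done
None
```

The job is handed in at about 45 s of the 122 s allowed. The stone, chisel, mallet and plane each lie on their own board, and no verdict was reported.

- **Placing:** I lowered each tool until the wrist force showed it touching the board, then opened the jaws. The chisel was pressed hardest, at about 8 N.
- **Position:** In the last top-camera picture, every tool covers its outline to within about 2 mm of the intended pose. The mallet's head and the chisel's blade point the way their outlines show.
- **Arm:** It was well clear of everything, with the gripper open, when I handed in.
- **Look-alikes:** I left both orange chisels and the red board untouched.
- **Checks:** None failed or disagreed. I did not measure tilt or stillness directly, only saw them as right in the single final picture.

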